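Prism into the beam, slit open five clicks and held

ROBOT

A 6-joint arm with a two-finger parallel gripper is mounted at the origin on the work surface. World frame = base frame: x ahead of the robot, y to its left, z up, the work surface at z = 0. Lengths are in mm, angles in rad, forces in N, time in s.
With the tool pointing down it reaches from about 400 to 925 mm from the base axis. Payload 12.5 kg.
Tool frame: the origin (TCP) lies at the very end of the fingers, on their centre line; the grasp point (between the pads) lies env.grip_point_offset behind it (env.grip_point_offset is the distance from the TCP to the grasp point, in mm); y points along the fingers, z is the direction in which the jaws open and shut, and the axes are right-handed (so a half turn about y gives the same grasp; the last joint's range is limited). The gripper opens to 95 mm and grips with 3 to 60 N. Pads are 20 mm wide; open, the fingers measure 119 mm over their backs; the gripper's body (75 mm by 180 mm) begins 59 mm behind the grasp point.
Start: joints at [0.998, 0.491, 1.559, -0, 1.092, -0.106], TCP at [281.256, 558.159, 214.661] pointing down, gripper open.
Joint ranges: [-3.1, 3.1], [-0.84, 2.19], [0.05, 2.79], [-1.13, 4.28], [0.06, 2.93], [-2.69, 2.69]. Speed limits (rad/s): [2.22, 2.22, 2.79, 3.14, 3.14, 3.14].

INTERFACE

Orientations are given as [roll, pitch, yaw] about the fixed x, y, z axes, in that order (R = Rz(yaw) Ry(pitch) Rx(roll)).
In Python, from cell import readout, read_camera, env, nets gives the robot as it stands.
- The arm moves only by the tool apply_moves, never from a script. Its argument "increments" is a list of rows, each a list of 3 entries, a list of its own where there are three numbers: the shift along the tool's x, y, z in cm, then the turn, a rotation vector about the tool's x, y, z in degrees, then the finger opening in cm, from 0 to 9.51. A call has exactly 5 rows; each row shifts and turns the pose as measured when the row begins, along the tool's axes as they then stand; what a row does not reach is not made up. A row lasts 1/8 s, in which the tool goes at most 62.5 mm and 10.7 degrees, less where a joint would pass 70% of its speed; a pose out of reach is approached as far as the arm can. A call with a gripper value outside its range is refused whole. The fingers move at their own pace and stop on an object; the grip force is fixed at half the most. Time passes only in rows, so rows that do not move let the fingers close, or fill a call up. It gives the time, the measured TCP pose, the force and the opening at its end, in the units of the state.
- readout.state(): the state, without advancing time (a new reading comes with each control period).
- read_camera(name): name is "scene" or "top" or "wrist"; returns a dict with "img" (420x560x3 uint8, red, green, blue), "vfov" (degrees; the focal length in pixels is half the picture's height over the tangent of half this angle, whatever the lens; pixels are square), "cx", "cy" (the principal point, pixels), "rvec" (rotation vector, rad) and "tvec" (3), from world to camera coordinates, as OpenCV has them; the wrist camera has in their place "mount" (4x4, takes a point from camera to tool coordinates, whose origin is the TCP and whose axes are the tool frame's). Camera axes: x right, y down, z forward; pixel columns grow to the right and rows downward; lengths in mm; the calibration is good to about 2 mm. The wrist camera is an equidistant fisheye: a pixel r from the principal point sees the ray r / f radians off the axis. A picture is of the moment at which its call begins: read the wrist's pose just before it. There is no depth.
- env.job_done(): hands the job in, once; it reports no verdict.
Trained networks look in a picture, given as the dict that the camera call returned (one of the last four; its "shot" number tells which), for a name from the list of things; names that differ only in an ending like _2 or _b are one class to them, and where a whole thing is asked for, a point or a joint stands for the part that bears it (a point fixed in the world has none). Each returns a list of dicts, best first, with "confidence" (0 to 1); they miss things now and then, are a little off and sometimes report something else, mostly with a low value. They report only what shows in the picture. A call takes as long as a camera call. They do not tell look-alikes from the thing itself.
- nets.look_for(picture, thing): "point" ([x, y, z] in mm, in the coordinates of the camera as it stood for that picture, good to about 4 mm: the middle of the surface that is visible of it).
- nets.mark_of(picture, thing): "point" ([x, y, z] in mm, in the coordinates of the camera as it stood for that picture, good to about 4 mm: a listed point, or the origin of a listed thing).
The state is a dict: "t": time; "joints": joint angles; "qvel": joint speeds; "tau": joint torques, N m; "eef_pos": TCP position; "tcp_rot": TCP orientation; "ft_force": force on the tool from outside, world axes, zero at the start; "moment": the same for the moment, N m; "opening": opening from 0.0 (shut) to 1.0 (fully open).
Only numpy, scipy, OpenCV 4.12 (cv2) and the standard library are available. Lean on these libraries where they do the work, as an engineer would, in place of code of your own. Each camera call takes 0.05 s, during which the arm holds its last target. There are 200 camera calls.

TASK

Slide the prism stand over the table, without lifting or tipping it, until its round base sits inside the yellow ring painted in front of the lamp house's tube. Then swing the red-posted slit lever on top of the lamp house five clicks from closed - no sixth click, which would blind the detector - and finish holding the post there with the fingers, because its spring shuts the slit as soon as it is let go. Keep the slit closed until the prism is in place, and leave the other things on the bench where they are.

Things in the scene. Friction and masses are not known exactly. Their poses are not given: they have to be found in the camera images.
- prism_stand: Loose prism stand, 0.5 kg: black round base 84 mm in diameter and 30 mm high, above it a brass stem and brass plate 52 mm across (38 to 42 mm up) with a 30 x 30 mm clear glass block on it, top 74 mm above the table. Origin: centre of the base's underside. It may end turned any way round its vertical axis.
- ring_center (a point): Centre of the yellow ring painted on the table (inner diameter 104 mm, flat, no height), 200 mm from the lamp house's centre, in front of its tube. The stand's base fits inside with 10 mm to spare all round.
- lamp_house: Fixed grey lamp house, 150 mm (own x) by 120 mm (own y) by 85 mm high. Origin: centre of its underside. A tube 52 mm in diameter, axis 55 mm above the table, sticks out 50 mm from its own -y face towards the ring. It is bolted down, turned up to 0.3 rad. The slit lever turns on its top, nothing higher near it.
- lever_pivot (a point): Point on the slit lever's vertical turning axis, over the centre of the lamp house, 95 mm above the table. Feel of a click, at the post: the resistance builds up slowly to 5 to 7 N, then falls away by 3 to 4 N within some 3 degrees of swing, centred 3 degrees before each multiple of 10 degrees.
- slit_post (a point): The slit lever's red round post, 14 mm in diameter, 100 to 150 mm above the table, upright on the end of an aluminium bar (14 mm wide), 75 mm from the turning axis; this point is on its centre line 128 mm above the table. Pinch it from above or push it. Closed, it lies 130 degrees anticlockwise (from above) from the lamp house's own x axis.
- slit_lever (a joint): Angle of the slit lever, rad: 0 closed on its stop (always so at the start), growing as it swings anticlockwise seen from above, to 1.6 at the far stop. One click each 0.1745 rad (10 degrees): just past the n-th click it stands at n x 10 degrees. A spring always pushes it back to closed with 0.5 N or more at the post: it never stays by itself.
- eyepiece: Bystander: black eyepiece, 42 mm in diameter, 46 mm high, standing; origin under its centre.
- lens_ring: Bystander: aluminium ring lying flat, 52 mm in diameter, 14 mm high; origin under its centre.
- lens_cap: Bystander: blue lens cap, 48 mm in diameter, 14 mm high; origin under its centre.
- screwdriver: Bystander: screwdriver, 130 mm long, lying on the robot's side of the bench.
- oil_jar: Bystander: small amber jar, 48 mm in diameter, 65 mm high.
- mirror_mount: Bystander: small loose mirror in a square black frame on a steel post and round foot 56 mm in diameter, 120 mm high, standing to the left of the lamp house.
There are look-alikes about, which are no part of the job. Leave any green or orange look-alike of the prism_stand alone.

How it is judged (in metres and radians):
On the way, in this order (a step that is already met when the one before it is completed fails the run):
1. the prism stand stands at rest inside the yellow ring, the slit still closed (horizontal distance between prism_stand and ring_center below 0.012 m and linear speed of prism_stand below 0.02 m/s and angle between prism_stand's own z axis and vertical below 0.05 rad and value of joint slit_lever below 0.08 rad), for 0.2 s.
2. the lever is held just past its fifth click (value of joint slit_lever between 0.8 and 0.96 rad and contact force between the fingers and slit_lever above 0.3 N), for 0.2 s.
At the end, for the whole second after the job is handed in: The fingers hold the slit lever still between its fifth and sixth click (0.80 to 0.96 rad, finger force over 0.3 N), and the prism stand stands upright on the table, at rest, its centre within 12 mm of the ring's centre (all of step 2 and velocity of joint slit_lever between -0.1 and 0.1 rad/s and horizontal distance between prism_stand and ring_center below 0.012 m and angle between prism_stand's own z axis and vertical below 0.05 rad and height (world z) of prism_stand below 0.004 m and linear speed of prism_stand below 0.02 m/s); the arm keeps its last pose, push and grip.
It fails at once if a sixth click: the lever goes past 1.01 rad (value of joint slit_lever above 1.01 rad).
It fails at once if the slit is opened (over 0.1 rad) while the prism stand is not in the ring (value of joint slit_lever above 0.1 rad and horizontal distance between prism_stand and ring_center above 0.014 m).
It fails at once if the prism stand is lifted more than 8 mm or tipped more than 0.2 rad (height (world z) of prism_stand above 0.008 m or angle between prism_stand's own z axis and vertical above 0.2 rad).
It fails at once if a bystander is moved more than 20 mm (distance of any of eyepiece, lens_ring, lens_cap, screwdriver, oil_jar, mirror_mount from where it was at the start of the episode above 0.02 m).
It also fails if it takes over 72 s, if anything falls off the work surface, if the arm or the gripper's body presses on something with over 40 N, if the wrist force passes 120 N, or if a joint passes its speed limit or range.

## Working session

There is one attempt and no reset: what is moved stays moved. The work goes in short steps, Python scripts to look and compute and a tool call to move; the robot and the scene stay as the last step left them, time stands still between calls to the robot, and variables do not carry over. Pictures are saved under pics/ and viewed, about 8 in all and at most 12, crops included, and the job is handed in when it is done.

Besides the shell and the picture viewer there is one more tool, called after ">>>" as a command line: name --argument value ..., lists and objects as JSON in quotes. apply_moves: Moves the arm, as the interface text tells. Its arguments: {"type":"object","properties":{"increments":{"type":"array"}},"required":["increments"]}

```bash
mkdir -p pics; ls; cat > h.py <<'E'
import numpy as np, cv2
from scipy.spatial.transform import Rotation as Ro
from cell import readout, read_camera, env, nets
def c2w(p,c,st=None):
    p=np.array(p,float)
    if 'rvec' in c:
        R=cv2.Rodrigues(np.array(c['rvec'],float))[0]; return R.T@(p-np.array(c['tvec']).ravel())
    M=np.array(c['mount']); t=M[:3,:3]@p+M[:3,3]
    return Ro.from_euler('xyz',st['tcp_rot']).as_matrix()@t+np.array(st['eef_pos'])
def w2px(P,c):
    f=c['img'].shape[0]/2/np.tan(np.radians(c['vfov'])/2)
    R=cv2.Rodrigues(np.array(c['rvec'],float))[0]; q=R@np.array(P,float)+np.array(c['tvec']).ravel()
    return np.round([c['cx']+f*q[0]/q[2],c['cy']+f*q[1]/q[2]],1)
def px2w(u,v,c,z):
    f=c['img'].shape[0]/2/np.tan(np.radians(c['vfov'])/2)
    R=cv2.Rodrigues(np.array(c['rvec'],float))[0]; o=-R.T@np.array(c['tvec']).ravel()
    d=R.T@np.array([(u-c['cx'])/f,(v-c['cy'])/f,1]); return o+d*(z-o[2])/d[2]
def save(n,img): cv2.imwrite('pics/'+n,cv2.cvtColor(np.ascontiguousarray(img),cv2.COLOR_RGB2BGR))
E
python3 - <<'E'
from h import *
s=readout.state(); print({k:np.round(v,3).tolist() for k,v in s.items()}, env.grip_point_offset)
for n in ['top','scene']:
    c=read_camera(n); save(n+'0.png',c['img']); print(n,c['vfov'])
    for t in ['prism_stand','ring_center','lamp_house','lever_pivot','slit_post','eyepiece','lens_ring','lens_cap','screwdriver','oil_jar','mirror_mount']:
        for r in nets.mark_of(c,t)[:3]:
            w=c2w(r['point'],c); print(t,round(r['confidence'],2),np.round(w),w2px(w,c))
E
```

```text
pics
{'t': 0.0, 'joints': [0.998, 0.492, 1.559, -0.0, 1.092, -0.106], 'qvel': [-0.002, 0.001, 0.001, -0.001, -0.0, -0.001], 'tau': [-0.004, -61.264, -25.817, 0.069, 0.048, -0.0], 'eef_pos': [281.111, 557.923, 214.075], 'tcp_rot': [-1.572, 0.0, -0.467], 'ft_force': [-0.217, -1.012, -0.49], 'moment': [0.002, -0.063, -0.004], 'opening': 1.0} 18.8
top 50.68220067808395
prism_stand 0.75 [ 525. -234.   -2.] [379.7 210.6]
prism_stand 0.67 [ 450. -372.    0.] [426.  235.7]
prism_stand 0.55 [ 588. -385.    1.] [429.6 190.2]
ring_center 0.58 [593. -69.  -3.] [325.2 187.6]
lamp_house 0.7 [623. 133.  -2.] [258.6 177.1]
lever_pivot 0.81 [621. 126.  98.] [259.3 172.7]
slit_post 0.73 [580. 193. 127.] [234.2 185.8]
eyepiece 0.5 [380. 225.  -0.] [226.6 257.6]
eyepiece 0.36 [596. -68.  -2.] [324.6 186.7]
lens_cap 0.61 [401. -48.   1.] [318.  251.5]
lens_cap 0.23 [ 365. -167.   -3.] [357.7 263.7]
oil_jar 0.66 [665. 425.  -0.] [162.3 162.6]
mirror_mount 0.66 [533. 441.  -2.] [155.8 206. ]
scene 42.47953978124852
prism_stand 0.73 [ 592. -383.    3.] [112.1 189.1]
prism_stand 0.59 [ 453. -377.   -1.] [145.8 156. ]
ring_center 0.75 [627. 129.  -0.] [281.6 280.1]
ring_center 0.57 [598. -69.   1.] [214.5 237.9]
ring_center 0.43 [ 366. -159.   -1.] [230.8 162.5]
lamp_house 0.8 [627. 131.   1.] [282.1 280.3]
lever_pivot 0.75 [629. 129.  95.] [281.5 258.9]
slit_post 0.9 [585. 192. 129.] [317.6 246.7]
slit_post 0.39 [599. -71.   1.] [213.8 237.7]
eyepiece 0.87 [385. 234.  -1.] [363.4 221.8]
lens_ring 0.79 [402.  98.   1.] [311.  206.4]
lens_cap 0.57 [407. -56.   3.] [257.1 185.2]
screwdriver 0.77 [ 365. -164.   -3.] [229.6 162.2]
oil_jar 0.92 [668. 430.  -1.] [399.8 353.5]
```

```bash
python3 - <<'E'
import cv2
a=cv2.imread('pics/top0.png');b=cv2.imread('pics/scene0.png')
a=cv2.resize(a[120:290,140:460],(800,425),interpolation=cv2.INTER_CUBIC)
cv2.imwrite('pics/a.png',a)
E
```

```text
(no output)
```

View pics/a.png

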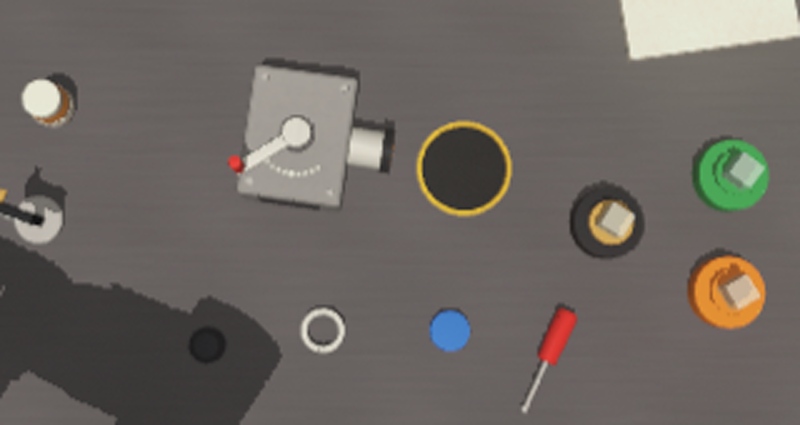

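View pics/scene0.png

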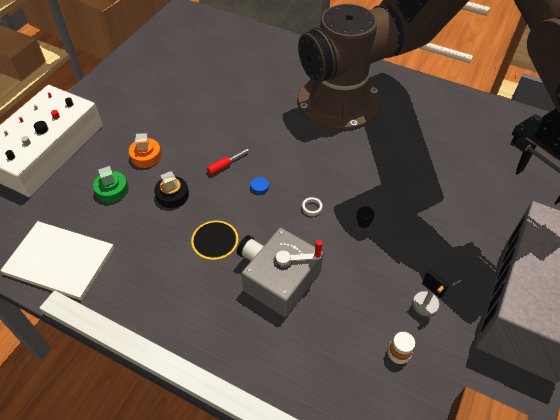

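Choices for the stand, in top-view pixels: black (380,211), green (430,190) and orange (426,236). The black one with the brass plate is the right one. The ring is at (325,187). I'll move above the stand and check up close with the wrist camera.

```bash
cat >> h.py <<'E'
def plan(xyz,yaw_deg,op,step=60,deg=10,dev=True):
    s=readout.state(); R=Ro.from_euler('xyz',s['tcp_rot']); p=np.array(s['eef_pos']); q=np.array(xyz,float)
    T=Ro.from_euler('xyz',[-90,0,yaw_deg],degrees=True); rv=(R.inv()*T).as_rotvec(degrees=True)
    n=max(int(np.ceil(np.linalg.norm(q-p)/step)),int(np.ceil(np.linalg.norm(rv)/deg)),1); n=-(-n//5)*5
    rows=[]
    for i in range(n):
        Ri=R*Ro.from_rotvec(rv*i/n,degrees=True)
        rows.append([np.round(Ri.inv().apply((q-p)/n)/10,2).tolist(),np.round(rv/n,1).tolist(),op])
    for k in range(0,n,5): print(str(rows[k:k+5]))
E
python3 -c "
from h import *
plan([525,-234,200],-98,9.5,step=50)"
```

```text
[[[2.87, 0.07, -2.99], [-0.0, 3.6, -0.0], 9.5], [[3.05, 0.07, -2.8], [-0.0, 3.6, -0.0], 9.5], [[3.22, 0.07, -2.61], [-0.0, 3.6, -0.0], 9.5], [[3.38, 0.07, -2.4], [-0.0, 3.6, -0.0], 9.5], [[3.52, 0.07, -2.19], [-0.0, 3.6, -0.0], 9.5]]
[[[3.65, 0.07, -1.97], [-0.0, 3.6, -0.0], 9.5], [[3.76, 0.07, -1.74], [-0.0, 3.6, -0.0], 9.5], [[3.86, 0.07, -1.5], [-0.0, 3.6, -0.0], 9.5], [[3.95, 0.07, -1.26], [-0.0, 3.6, -0.0], 9.5], [[4.02, 0.07, -1.01], [-0.0, 3.6, -0.0], 9.5]]
[[[4.07, 0.07, -0.76], [-0.0, 3.6, -0.0], 9.5], [[4.11, 0.07, -0.5], [-0.0, 3.6, -0.0], 9.5], [[4.14, 0.07, -0.25], [-0.0, 3.6, -0.0], 9.5], [[4.14, 0.07, 0.01], [-0.0, 3.6, -0.0], 9.5], [[4.14, 0.07, 0.27], [-0.0, 3.6, -0.0], 9.5]]
[[[4.11, 0.07, 0.53], [-0.0, 3.6, -0.0], 9.5], [[4.07, 0.07, 0.78], [-0.0, 3.6, -0.0], 9.5], [[4.01, 0.07, 1.03], [-0.0, 3.6, -0.0], 9.5], [[3.94, 0.07, 1.28], [-0.0, 3.6, -0.0], 9.5], [[3.85, 0.07, 1.52], [-0.0, 3.6, -0.0], 9.5]]
```

>>> apply_moves --increments '[[[2.9, 0, -3.0], [0, 3.6, 0], 9.5], [[3.0, 0, -2.8], [0, 3.6, 0], 9.5], [[3.2, 0, -2.6], [0, 3.6, 0], 9.5], [[3.4, 0, -2.4], [0, 3.6, 0], 9.5], [[3.5, 0, -2.2], [0, 3.6, 0], 9.5]]'

```text
t: 1.82
eef_pos: [341.8, 356.5, 214.2]
tcp_rot: [-1.57, -0.0, -0.787]
ft_force: [-0.6, 0.2, 0.3]
opening: 0.999
```

>>> apply_moves --increments '[[[3.6, 0, -2.0], [0, 3.6, 0], 9.5], [[3.8, 0, -1.7], [0, 3.6, 0], 9.5], [[3.9, 0, -1.5], [0, 3.6, 0], 9.5], [[4.0, 0, -1.3], [0, 3.6, 0], 9.5], [[4.0, 0, -1.0], [0, 3.6, 0], 9.5]]'

```text
t: 2.45
eef_pos: [401.4, 150.6, 215.0]
tcp_rot: [-1.567, 0.0, -1.111]
ft_force: [0.6, 0.1, -0.3]
opening: 0.997
```

>>> apply_moves --increments '[[[4.1, 0, -0.8], [0, 3.6, 0], 9.5], [[4.1, 0, -0.5], [0, 3.6, 0], 9.5], [[4.1, 0, -0.2], [0, 3.6, 0], 9.5], [[4.1, 0, 0], [0, 3.6, 0], 9.5], [[4.1, 0, 0.3], [0, 3.6, 0], 9.5]]'

```text
t: 3.08
eef_pos: [458.4, -55.2, 216.0]
tcp_rot: [-1.564, 0.001, -1.436]
ft_force: [0.9, 0.1, 0.4]
opening: 1.001
```

```bash
python3 -c "
from h import *
plan([525,-234,170],-98,9.5,step=50)"
```

```text
[[[3.72, 0.92, 0.83], [-0.1, 3.1, -0.0], 9.5], [[3.67, 0.92, 1.04], [-0.1, 3.1, -0.0], 9.5], [[3.61, 0.92, 1.24], [-0.1, 3.1, -0.0], 9.5], [[3.54, 0.92, 1.44], [-0.1, 3.1, -0.0], 9.5], [[3.45, 0.92, 1.63], [-0.1, 3.1, -0.0], 9.5]]
```

>>> apply_moves --increments '[[[3.7, 0.9, 0.8], [-0.1, 3.1, 0], 9.5], [[3.7, 0.9, 1.0], [-0.1, 3.1, 0], 9.5], [[3.6, 0.9, 1.2], [-0.1, 3.1, 0], 9.5], [[3.5, 0.9, 1.4], [-0.1, 3.1, 0], 9.5], [[3.4, 0.9, 1.6], [-0.1, 3.1, 0], 9.5]]'

```text
t: 3.7
eef_pos: [524.8, -240.5, 171.1]
tcp_rot: [-1.57, 0.001, -1.717]
ft_force: [-0.2, 0.4, -0.2]
opening: 1.0
```

```bash
python3 - <<'E'
from h import *
s=readout.state(); c=read_camera('wrist'); save('w1.png',c['img']); print(np.round(s['eef_pos'],1),np.round(s['tcp_rot'],3),c['vfov'],np.round(c['mount'],2).tolist())
for t in ['prism_stand','ring_center','lamp_house']:
    for r in nets.mark_of(c,t)[:3]: print(t,round(r['confidence'],2),np.round(c2w(r['point'],c,s),1),np.round(r['point']))
E
```

```text
[ 524.8 -240.5  171.1] [-1.570e+00  1.000e-03 -1.717e+00] 65.70646984690485 [[0.0, 0.96, 0.27, -77.37], [-0.0, -0.27, 0.96, -170.68], [1.0, -0.0, 0.0, 0.89], [0.0, 0.0, 0.0, 1.0]]
prism_stand 0.98 [ 453.6 -376.7   -0.7] [-52. 121. 390.]
prism_stand 0.72 [ 529.5 -236.4   -2.6] [  3. -24. 351.]
prism_stand 0.63 [ 593.3 -384.8    1.3] [ 88. 109. 385.]
ring_center 0.86 [601.5 -68.    3.1] [  50. -193.  298.]
```

View pics/w1.png

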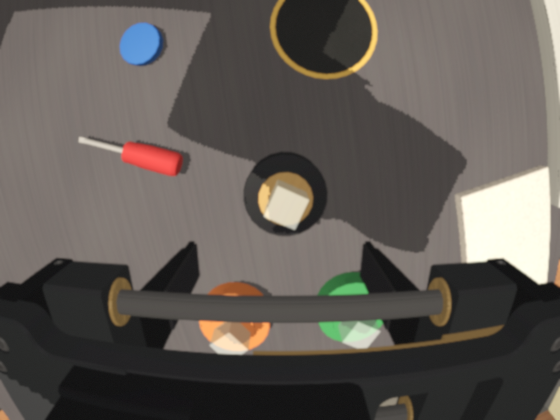

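The wrist view shows the black stand at (286,194), with its brass plate and glass. The orange and green look-alikes are at (235,318) and (355,310), and the yellow ring is at (324,28). Next I'll refine the stand and ring centres by fitting their outlines.

```bash
cat >> h.py <<'E'
def wray(u,v,c,s,z):
    f=c['img'].shape[0]/2/np.tan(np.radians(c['vfov'])/2)
    d=np.array([u-c['cx'],v-c['cy']]); r=np.linalg.norm(d); th=r/f
    k=np.array([*(d/r*np.sin(th)),np.cos(th)])
    o=c2w([0,0,0],c,s); d=c2w(k,c,s)-o; return o+d*(z-o[2])/d[2]
def circ(P):
    P=np.array(P); x,y=P[:,0],P[:,1]
    for _ in range(6):
        a=np.linalg.lstsq(np.c_[2*x,2*y,np.ones(len(x))],x*x+y*y,rcond=None)[0]; r=np.sqrt(a[2]+a[0]**2+a[1]**2)
        e=np.abs(np.hypot(x-a[0],y-a[1])-r); k=e<max(2.5*np.median(e),1); x,y=x[k],y[k]
    return np.round([a[0],a[1],r],1),len(x)
def yellow(img):
    h=cv2.cvtColor(np.ascontiguousarray(img),cv2.COLOR_RGB2HSV); return (h[...,0]>18)&(h[...,0]<32)&(h[...,1]>130)&(h[...,2]>90)
E
python3 - <<'E'
from h import *
s=readout.state(); c=read_camera('wrist'); m=yellow(c['img']); m[100:]=0; m[:,:250]=0; m[:,400:]=0
v,u=np.nonzero(m); print('ring wrist',circ([wray(a,b,c,s,0)[:2] for a,b in zip(u,v)]))
g=cv2.GaussianBlur(np.ascontiguousarray(c['img']),(0,0),1).astype(int).sum(2)
E=[]
for a in np.radians(np.arange(0,360,4)):
    # outermost dark-to-light edge from 34 to 50 px around guess
    rr=np.arange(34,52,.5); val=[g[int(round(193.5+r*np.sin(a))),int(round(285.5+r*np.cos(a)))] for r in rr]
    d=np.diff(val); i=np.argmax(d)
    if d[i]>15: E.append((285.5+rr[i]*np.cos(a),193.5+rr[i]*np.sin(a)))
print('stand px',circ(E))
print('stand',circ([wray(*e,c,s,30)[:2] for e in E]), len(E))
c=read_camera('top'); m=yellow(c['img']); m[:160]=0;m[220:]=0;m[:,:295]=0;m[:,355:]=0
v,u=np.nonzero(m); print('ring top',circ([px2w(a,b,c,0)[:2] for a,b in zip(u,v)]))
E
```

```text
ring wrist (array([598.6, -67.7,  53.9]), 1204)
stand px (array([286. , 194.8,  41.7]), 77)
stand (array([ 532.2, -234.6,   41.7]), 85) 90
ring top (array([595. , -69.2,  54.2]), 228)
```

```bash
python3 -c "
from h import *
plan([531.5,-235,45],-98,9.5,step=50)"
```

```text
[[[-0.09, 2.53, 0.14], [-0.0, -0.0, -0.0], 9.5], [[-0.09, 2.53, 0.14], [-0.0, -0.0, -0.0], 9.5], [[-0.09, 2.53, 0.14], [-0.0, -0.0, -0.0], 9.5], [[-0.09, 2.53, 0.14], [-0.0, -0.0, -0.0], 9.5], [[-0.09, 2.53, 0.14], [-0.0, -0.0, -0.0], 9.5]]
```

>>> apply_moves --increments '[[[-0.1, 2.5, 0.15], [0, 0, 0], 9.5], [[-0.1, 2.5, 0.15], [0, 0, 0], 9.5], [[-0.1, 2.5, 0.15], [0, 0, 0], 9.5], [[-0.1, 2.5, 0.15], [0, 0, 0], 9.5], [[-0.1, 2.5, 0.15], [0, 0, 0], 9.5]]'

```text
t: 4.62
eef_pos: [533.9, -229.7, 48.7]
tcp_rot: [-1.563, -0.002, -1.706]
ft_force: [-0.4, -0.2, -0.2]
opening: 0.995
```

```bash
python3 - <<'E'
from h import *
s=readout.state(); c=read_camera('wrist'); save('w2.png',c['img']); print(np.round(s['eef_pos'],1),np.round(s['tcp_rot'],3))
for r in nets.mark_of(c,'prism_stand')[:2]: print(round(r['confidence'],2),np.round(c2w(r['point'],c,s),1))
E
```

```text
[ 533.9 -229.7   48.7] [-1.563 -0.002 -1.706]
0.79 [ 528.9 -235.2   -2.1]
```

View pics/w2.png

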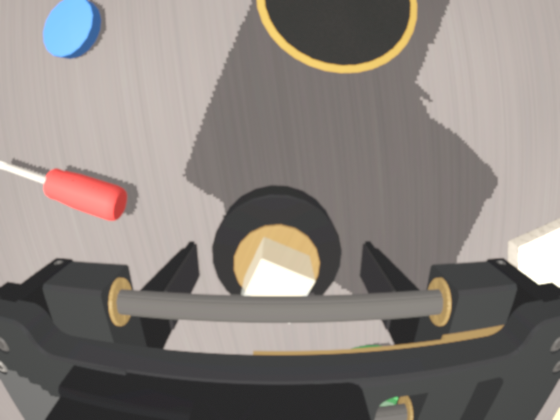

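The close view shows the base spanning columns 213–340, with its centre about 2 mm left of the finger centre line. I'll correct that and then descend.

```bash
python3 -c "
from h import *
plan([531.3,-235.3,40],-98,9.5,step=50)"
```

```text
[[[0.13, 0.15, -0.02], [-0.0, 0.0, 0.0], 9.5], [[0.13, 0.15, -0.02], [-0.0, 0.0, 0.0], 9.5], [[0.13, 0.15, -0.02], [-0.0, 0.0, 0.0], 9.5], [[0.13, 0.15, -0.02], [-0.0, 0.0, 0.0], 9.5], [[0.13, 0.15, -0.02], [-0.0, 0.0, 0.0], 9.5]]
```

>>> apply_moves --increments '[[[0.3, 0.3, -0.1], [0, 0, 0], 9.5], [[0.2, 0.2, 0], [0, 0, 0], 9.5], [[0.1, 0.2, 0], [0, 0, 0], 9.5], [[0, 0.1, 0], [0, 0, 0], 9.5], [[0, 0, 0], [0, 0, 0], 9.5]]'

```text
t: 5.35
eef_pos: [532.1, -235.4, 42.5]
tcp_rot: [-1.562, -0.002, -1.705]
ft_force: [-0.3, -0.5, -0.2]
opening: 0.999
```

```bash
python3 -c "
from h import *
s=readout.state();print(s['eef_pos'],s['tcp_rot'])
plan([531.3,-235.3,6],-98,9.5,step=50)"
```

```text
[ 532.06368826 -235.35870953   42.46955109] [-1.56218892 -0.00213528 -1.70507124]
[[[-0.0, 0.73, -0.02], [-0.1, 0.1, 0.0], 9.5], [[-0.0, 0.73, -0.02], [-0.1, 0.1, 0.0], 9.5], [[-0.0, 0.73, -0.02], [-0.1, 0.1, 0.0], 9.5], [[0.0, 0.73, -0.02], [-0.1, 0.1, 0.0], 9.5], [[0.0, 0.73, -0.02], [-0.1, 0.1, 0.0], 9.5]]
```

>>> apply_moves --increments '[[[0, 0.8, 0], [-0.1, 0, 0], 9.5], [[0, 0.8, 0], [-0.1, 0, 0], 9.5], [[0, 0.8, 0], [-0.1, 0, 0], 9.5], [[0, 0.8, 0], [-0.1, 0, 0], 9.5], [[0, 0.6, 0], [-0.1, 0, 0], 9.5]]'

```text
t: 5.98
eef_pos: [532.2, -235.4, 1.6]
tcp_rot: [-1.572, -0.002, -1.705]
ft_force: [-0.7, -0.2, 0.2]
opening: 0.999
```

>>> apply_moves --increments '[[[0, -0.3, 0], [0, 0, 0], 9.5], [[0, -0.1, 0], [0, 0, 0], 8], [[0, 0, 0], [0, 0, 0], 8], [[0, 0, 0], [0, 0, 0], 8], [[0, 0, 0], [0, 0, 0], 8]]'

```text
t: 6.6
eef_pos: [531.9, -235.2, 5.6]
tcp_rot: [-1.573, -0.002, -1.705]
ft_force: [0.9, -0.2, -2.5]
opening: 0.877
```

```bash
python3 -c "
from h import *
s=readout.state();print(s['eef_pos'],s['tcp_rot'],s['opening']*95.1,s['ft_force'])
e=np.array(s['eef_pos']);plan([e[0]+66.4,e[1]+166.9,e[2]],np.degrees(s['tcp_rot'][2]),8,step=17)"
```

```text
[ 531.9015157  -235.21432169    5.56448788] [-1.57265199e+00 -1.64895702e-03 -1.70506364e+00] 83.37532020055703 [ 0.90578924 -0.17108826 -2.51484521]
[[[-1.16, -0.0, 0.29], [0.0, -0.0, 0.0], 8], [[-1.16, -0.0, 0.29], [0.0, -0.0, 0.0], 8], [[-1.16, -0.0, 0.29], [0.0, -0.0, 0.0], 8], [[-1.16, -0.0, 0.29], [0.0, -0.0, 0.0], 8], [[-1.16, -0.0, 0.29], [0.0, -0.0, 0.0], 8]]
[[[-1.16, -0.0, 0.29], [0.0, -0.0, 0.0], 8], [[-1.16, -0.0, 0.29], [0.0, -0.0, 0.0], 8], [[-1.16, -0.0, 0.29], [0.0, -0.0, 0.0], 8], [[-1.16, -0.0, 0.29], [0.0, -0.0, 0.0], 8], [[-1.16, -0.0, 0.29], [0.0, -0.0, 0.0], 8]]
[[[-1.16, -0.0, 0.29], [0.0, -0.0, 0.0], 8], [[-1.16, -0.0, 0.29], [0.0, -0.0, 0.0], 8], [[-1.16, -0.0, 0.29], [0.0, -0.0, 0.0], 8], [[-1.16, -0.0, 0.29], [0.0, -0.0, 0.0], 8], [[-1.16, -0.0, 0.29], [0.0, -0.0, 0.0], 8]]
```

>>> apply_moves --increments '[[[-0.6, 0, 0.15], [0, 0, 0], 8], [[-1.1, 0, 0.3], [0, 0, 0], 8], [[-1.2, 0, 0.3], [0, 0, 0], 8], [[-1.2, 0, 0.3], [0, 0, 0], 8], [[-1.2, 0, 0.3], [0, 0, 0], 8]]'

```text
t: 7.22
eef_pos: [553.7, -181.3, 5.6]
tcp_rot: [-1.572, -0.002, -1.705]
ft_force: [-0.7, -0.8, -2.1]
opening: 0.879
```

>>> apply_moves --increments '[[[-1.2, 0, 0.3], [0, 0, 0], 8], [[-1.2, 0, 0.3], [0, 0, 0], 8], [[-1.2, 0, 0.3], [0, 0, 0], 8], [[-1.2, 0, 0.3], [0, 0, 0], 8], [[-1.2, 0, 0.3], [0, 0, 0], 8]]'

```text
t: 7.85
eef_pos: [578.3, -119.4, 5.6]
tcp_rot: [-1.572, -0.002, -1.705]
ft_force: [-1.1, -1.4, -0.9]
opening: 0.88
```

```bash
python3 -c "
from h import *
s=readout.state();print(s['eef_pos'],s['tcp_rot'],s['ft_force'])
plan([598,-68.3,5.6],np.degrees(s['tcp_rot'][2]),8,step=17)"
```

```text
[ 578.32165095 -119.41334618    5.56967098] [-1.57233062 -0.00198007 -1.704785  ] [-1.12651842 -1.43396251 -0.88513199]
[[[-1.07, -0.0, 0.25], [0.0, -0.0, 0.0], 8], [[-1.07, -0.0, 0.25], [0.0, -0.0, 0.0], 8], [[-1.07, -0.0, 0.25], [0.0, -0.0, 0.0], 8], [[-1.07, -0.0, 0.25], [0.0, -0.0, 0.0], 8], [[-1.07, -0.0, 0.25], [0.0, -0.0, 0.0], 8]]
```

>>> apply_moves --increments '[[[-1.2, 0, 0.3], [0, 0, 0], 8], [[-1.2, 0, 0.3], [0, 0, 0], 8], [[-1.2, 0, 0.3], [0, 0, 0], 8], [[-1.0, 0, 0.2], [0, 0, 0], 8], [[-0.6, 0, 0.1], [0, 0, 0], 8]]'

```text
t: 8.48
eef_pos: [598.7, -65.6, 5.5]
tcp_rot: [-1.572, -0.002, -1.704]
ft_force: [-0.4, -1.4, 0.8]
opening: 0.878
```

```bash
python3 - <<'E'
from h import *
s=readout.state(); c=read_camera('wrist'); save('w3.png',c['img']); print(np.round(s['eef_pos'],1),np.round(s['tcp_rot'],3))
c=read_camera('top'); save('t3.png',cv2.resize(c['img'][130:250,240:400],(800,600),interpolation=cv2.INTER_CUBIC))
for r in nets.mark_of(c,'prism_stand')[:3]: print(round(r['confidence'],2),np.round(c2w(r['point'],c,s),1))
E
```

```text
[598.7 -65.6   5.5] [-1.572 -0.002 -1.704]
0.88 [ 449.8 -374.8   -2.2]
0.77 [ 588.  -383.7    2.8]
```

View pics/w3.png

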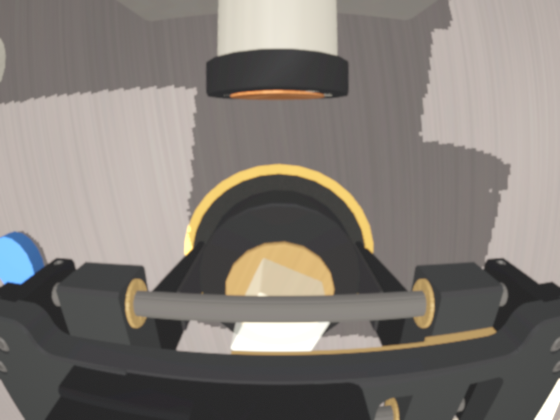

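The stand now sits at the ring, with the yellow arc visible from (188,240) over (280,168) to (372,240). I'll fit both circles.

```bash
python3 - <<'E'
from h import *
s=readout.state(); c=read_camera('wrist'); m=yellow(c['img']); m[:150]=0;m[245:]=0;m[:,:175]=0;m[:,385:]=0
v,u=np.nonzero(m); print('ring',circ([wray(a,b,c,s,0)[:2] for a,b in zip(u,v)]))
g=cv2.GaussianBlur(np.ascontiguousarray(c['img']),(0,0),1).astype(int).sum(2)
print('col280',g[160:245:2,280].tolist())
E
python3 - <<'E'
import cv2,numpy as np
a=cv2.imread('pics/w3.png')[150:320,160:400]; a=np.clip(a.astype(float)*3,0,255).astype('uint8')
cv2.imwrite('pics/w3b.png',cv2.resize(a,(720,510),interpolation=cv2.INTER_CUBIC))
E
```

```text
ring (array([598.9, -67.4,  53.6]), 2129)
col280 [365, 403, 516, 576, 580, 574, 512, 326, 209, 199, 198, 199, 199, 196, 191, 173, 158, 156, 155, 158, 158, 174, 202, 202, 192, 191, 191, 190, 191, 191, 191, 190, 190, 187, 187, 187, 189, 188, 187, 191, 237, 374, 490]
```

View pics/w3b.png

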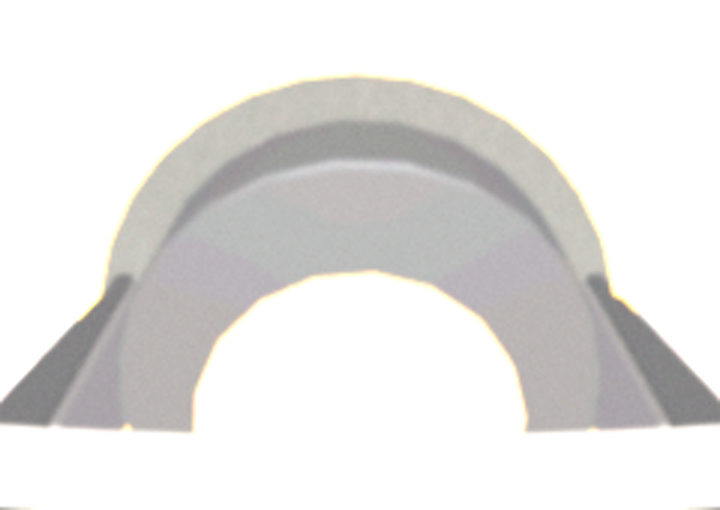

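```bash
python3 - <<'E'
from h import *
s=readout.state(); c=read_camera('wrist')
d=np.array([np.sin(-0.14),-np.cos(-0.14)])*-1
for (u,v,z) in [(279,203,30),(279,190.5,0)]: p=wray(u,v,c,s,z)[:2]; print(np.round(p,1),'centre',np.round(p-42*d,1))
# rim points from crop /3 + offset, z=30 edge line
E=[(360,161),(300,166),(240,188),(190,220),(420,166),(480,188),(530,218)]
print(circ([wray(160+x/3,150+y/3,c,s,30)[:2] for x,y in E]))
E
```

```text
[604.6 -26.1] centre [598.8 -67.7]
[604.5 -26.6] centre [598.6 -68.2]
(array([599.5, -68.8,  42.7]), 7)
```

The stand centre is within about 1 mm of the ring centre, so I'll open the fingers and rise.

>>> apply_moves --increments '[[[0, 0, 0], [0, 0, 0], 9.5], [[0, 0, 0], [0, 0, 0], 9.5], [[0, 0, 0], [0, 0, 0], 9.5], [[0, 0, 0], [0, 0, 0], 9.5], [[0, 0, 0], [0, 0, 0], 9.5]]'

```text
t: 9.35
eef_pos: [598.3, -67.4, 5.7]
tcp_rot: [-1.572, -0.002, -1.706]
ft_force: [-0.4, -0.8, -0.5]
opening: 1.0
```

>>> apply_moves --increments '[[[0, -1, 0], [0, 0, 0], 9.5], [[0, -2, 0], [0, 0, 0], 9.5], [[0, -4, 0], [0, 0, 0], 9.5], [[0, -5, 0], [0, 0, 0], 9.5], [[0, -5, 0], [0, 0, 0], 9.5]]'

```text
t: 9.98
eef_pos: [597.2, -66.7, 179.5]
tcp_rot: [-1.578, -0.002, -1.706]
ft_force: [0.1, 0.2, -0.2]
opening: 1.003
```

```bash
python3 - <<'E'
from h import *
s=readout.state(); print(s['eef_pos'],s['tcp_rot']); c=read_camera('wrist')
for t in ['lever_pivot','slit_post','prism_stand','ring_center']:
    for r in nets.mark_of(c,t)[:2]: print(t,round(r['confidence'],2),np.round(c2w(r['point'],c,s),1))
plan([555,100,215],-56,5,step=50)
E
```

```text
[597.19890393 -66.73400028 179.5485765 ] [-1.57782771e+00 -1.62578979e-03 -1.70594189e+00]
lever_pivot 0.61 [626.2 130.8   3.5]
prism_stand 0.92 [596.7 -68.1  -3.2]
prism_stand 0.49 [404.  105.1  -1.7]
[[[-3.19, -0.75, -1.29], [0.1, -8.3, -0.0], 5], [[-3.34, -0.75, -0.81], [0.1, -8.3, -0.0], 5], [[-3.42, -0.76, -0.32], [0.1, -8.3, -0.0], 5], [[-3.43, -0.76, 0.19], [0.1, -8.3, -0.0], 5], [[-3.37, -0.76, 0.68], [0.1, -8.3, -0.0], 5]]
```

```bash
python3 - <<'E'
from h import *
plan([586,193.6,230],-58,5,step=60)
E
```

```text
[[[-5.13, -1.06, -0.93], [0.1, -7.9, -0.0], 5], [[-5.21, -1.06, -0.21], [0.1, -7.9, -0.0], 5], [[-5.18, -1.06, 0.51], [0.1, -7.9, -0.0], 5], [[-5.06, -1.06, 1.23], [0.1, -7.9, -0.0], 5], [[-4.84, -1.06, 1.92], [0.1, -7.9, -0.0], 5]]
```

>>> apply_moves --increments '[[[-5.1, -1.4, -0.9], [0, -7.9, 0], 5], [[-5.2, -1.2, -0.2], [0, -7.9, 0], 5], [[-5.2, -1, 0.5], [0, -7.9, 0], 5], [[-5.0, -0.8, 1.2], [0, -7.9, 0], 5], [[-4.8, -0.6, 1.9], [0, -7.9, 0], 5]]'

```text
t: 10.85
eef_pos: [582.6, 195.9, 219.8]
tcp_rot: [-1.59, 0.011, -1.002]
ft_force: [-0.2, -0.7, 0.2]
opening: 0.549
```

```bash
python3 - <<'E'
from h import *
s=readout.state(); print(s['eef_pos'],s['tcp_rot']); c=read_camera('wrist'); save('w4.png',c['img'])
for t in ['lever_pivot','slit_post','lamp_house','prism_stand']:
    for r in nets.mark_of(c,t)[:2]: print(t,round(r['confidence'],2),np.round(c2w(r['point'],c,s),1))
h=cv2.cvtColor(c['img'],cv2.COLOR_RGB2HSV); m=((h[...,0]<6)|(h[...,0]>174))&(h[...,1]>170)&(h[...,2]>80)
n,l,st,ce=cv2.connectedComponentsWithStats(m.astype('uint8'))
for i in np.argsort(-st[1:,4])[:3]+1: print(st[i],ce[i])
E
```

```text
[582.59197322 195.92402034 219.84309092] [-1.59018408  0.01096573 -1.00195789]
lever_pivot 0.62 [619.6 130.   96. ]
slit_post 0.62 [583.1 197.3 129.5]
lamp_house 0.7 [527.1 439.1  -4.1]
lamp_house 0.63 [625.4 128.4   0. ]
[276 207  11  13 119] [281.11764706 213.29411765]
```

View pics/w4.png

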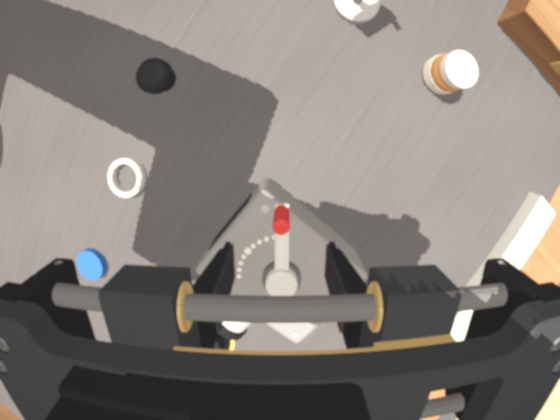

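```bash
python3 - <<'E'
from h import *
s=readout.state(); c=read_camera('wrist'); a=c['img'][195:245,265:298].astype(int)
print((a[:,16,:]).tolist()[::3])
red=(a[...,0]>2*a[...,1])&(a[...,0]>40)
for r in range(0,50,2): 
    k=np.nonzero(red[r])[0]; print(195+r,(265+k.min(),265+k.max()) if len(k) else None, a[r,16,0],end=' | ')
print()
for v in (225,228): print(wray(281.5,v,c,s,150))
print('pivot cap',wray(282,282,c,s,100))
plan([585.5,194.5,160],-58,5)
E
```

```text
[[135, 130, 123], [139, 133, 125], [182, 164, 153], [208, 96, 88], [190, 65, 60], [190, 66, 61], [190, 66, 61], [200, 72, 67], [230, 91, 86], [228, 86, 81], [227, 84, 79], [225, 82, 77], [223, 100, 92], [226, 213, 198], [227, 222, 207], [227, 221, 207], [227, 221, 207]]
195 None 135 | 197 None 138 | 199 None 143 | 201 None 182 | 203 None 215 | 205 (np.int64(279), np.int64(285)) 196 | 207 (np.int64(277), np.int64(287)) 190 | 209 (np.int64(276), np.int64(288)) 190 | 211 (np.int64(276), np.int64(288)) 190 | 213 (np.int64(276), np.int64(289)) 190 | 215 (np.int64(275), np.int64(289)) 192 | 217 (np.int64(275), np.int64(289)) 214 | 219 (np.int64(275), np.int64(289)) 230 | 221 (np.int64(274), np.int64(289)) 229 | 223 (np.int64(274), np.int64(289)) 228 | 225 (np.int64(274), np.int64(289)) 227 | 227 (np.int64(275), np.int64(288)) 226 | 229 (np.int64(276), np.int64(286)) 225 | 231 (np.int64(280), np.int64(283)) 223 | 233 None 224 | 235 None 227 | 237 None 227 | 239 None 227 | 241 None 227 | 243 None 227 | 
[584.51261497 193.74827455 150.        ]
[585.82781874 191.6756015  150.        ]
pivot cap [625.05148666 129.66180568 100.        ]
[[[0.02, 1.2, 0.07], [0.2, 0.1, -0.1], 5], [[0.02, 1.2, 0.07], [0.2, 0.1, -0.1], 5], [[0.02, 1.2, 0.06], [0.2, 0.1, -0.1], 5], [[0.01, 1.2, 0.06], [0.2, 0.1, -0.1], 5], [[0.01, 1.2, 0.06], [0.2, 0.1, -0.1], 5]]
```

>>> apply_moves --increments '[[[0, 1.5, 0.05], [0.3, 0.1, -0.1], 5], [[0, 1.5, 0.05], [0.3, 0.1, -0.1], 5], [[0, 1.5, 0.05], [0.2, 0.1, -0.1], 5], [[0, 1.5, 0.05], [0.2, 0.1, -0.1], 5], [[0, 1, 0.05], [0.2, 0.1, -0.1], 5]]'

```text
t: 11.78
eef_pos: [585.2, 187.5, 146.4]
tcp_rot: [-1.571, 0.002, -1.03]
ft_force: [-0.6, 0.2, 0.4]
opening: 0.527
```

```bash
python3 - <<'E'
from h import *
s=readout.state(); print(s['eef_pos'],s['tcp_rot'],s['opening'])
plan([585,194.2,113],-58,5)
E
```

```text
[585.18556821 187.5466707  146.40111921] [-1.57081377  0.00177908 -1.02982331] 0.5265067114635319
[[[-0.11, 0.67, 0.07], [0.0, -0.2, -0.0], 5], [[-0.11, 0.67, 0.07], [0.0, -0.2, -0.0], 5], [[-0.11, 0.67, 0.07], [0.0, -0.2, -0.0], 5], [[-0.11, 0.67, 0.07], [0.0, -0.2, -0.0], 5], [[-0.11, 0.67, 0.07], [0.0, -0.2, -0.0], 5]]
```

>>> apply_moves --increments '[[[-0.2, 0.5, 0.1], [0, -0.2, 0], 5], [[-0.2, 0.7, 0.1], [0, -0.2, 0], 5], [[-0.1, 0.7, 0.1], [0, -0.2, 0], 5], [[-0.1, 0.7, 0.1], [0, -0.2, 0], 5], [[0, 0.6, 0], [0, -0.2, 0], 5]]'

```text
t: 12.4
eef_pos: [585.9, 194.3, 112.7]
tcp_rot: [-1.57, 0.002, -1.013]
ft_force: [0.5, -0.3, 0.2]
opening: 0.523
```

```bash
python3 - <<'E'
from h import *
s=readout.state(); print(s['eef_pos'],s['tcp_rot'],s['opening'],s['ft_force'])
plan([585,194.2,113],-58,5)
E
```

```text
[585.93481315 194.25655743 112.70384112] [-1.57048434  0.00161346 -1.0131038 ] 0.5230273334107713 [ 0.48456454 -0.28145367  0.15660974]
[[[-0.01, -0.01, -0.02], [-0.0, -0.0, -0.0], 5], [[-0.01, -0.01, -0.02], [-0.0, -0.0, -0.0], 5], [[-0.01, -0.01, -0.02], [-0.0, -0.0, -0.0], 5], [[-0.01, -0.01, -0.02], [-0.0, -0.0, -0.0], 5], [[-0.01, -0.01, -0.02], [-0.0, -0.0, -0.0], 5]]
```

>>> apply_moves --increments '[[[0, 0, 0], [0, 0, 0], 1.0], [[0, 0, 0], [0, 0, 0], 1.0], [[0, 0, 0], [0, 0, 0], 1.0], [[0, 0, 0], [0, 0, 0], 1.0], [[0, 0, 0], [0, 0, 0], 1.0]]'

```text
t: 13.02
eef_pos: [584.0, 193.2, 112.6]
tcp_rot: [-1.576, 0.002, -1.013]
ft_force: [-4.7, -3.6, 1.7]
opening: 0.139
```

```bash
cat >> h.py <<'E'
PV=np.array([625.3,130.])
def lev():
    s=readout.state(); e=np.array(s['eef_pos'])[:2]-PV; r=np.linalg.norm(e); a=np.degrees(np.arctan2(e[1],e[0])); t=np.array([-e[1],e[0]])/r
    f=np.array(s['ft_force']); print('t %.2f ang %.2f r %.1f z %.1f yaw %.2f op %.1f Ftan %.2f Frad %.2f'%(s['t'],a,r,s['eef_pos'][2],np.degrees(s['tcp_rot'][2]),s['opening']*95.1,f[:2]@t,f[:2]@e/r)); return s
E
python3 -c "
from h import *
s=lev();print(s['eef_pos'],s['ft_force'])"
```

```text
t 13.03 ang 123.17 r 75.5 z 112.6 yaw -58.01 op 13.2 Ftan 5.88 Frad -0.49
[583.98533977 193.21592524 112.56153723] [-4.6508538  -3.62969246  1.73957942]
```

>>> apply_moves --increments '[[[0, 0, -0.26], [0, -2, 0], 1.0], [[0, 0, -0.26], [0, -2, 0], 1.0], [[0, 0, -0.26], [0, -2, 0], 1.0], [[0, 0, -0.26], [0, -2, 0], 1.0], [[0, 0, -0.26], [0, -2, 0], 1.0]]'

```text
t: 13.65
eef_pos: [574.6, 186.2, 112.6]
tcp_rot: [-1.57, 0.002, -0.828]
ft_force: [0.0, -2.1, -0.4]
opening: 0.142
```

```bash
python3 -c "
from h import *
s=lev()"
```

```text
t 13.65 ang 132.06 r 75.6 z 112.6 yaw -47.43 op 13.5 Ftan 1.42 Frad -1.60
```

>>> apply_moves --increments '[[[0, 0, -0.26], [0, -2, 0], 1.0], [[0, 0, -0.26], [0, -2, 0], 1.0], [[0, 0, -0.26], [0, -2, 0], 1.0], [[0, 0, -0.26], [0, -2, 0], 1.0], [[0, 0, -0.26], [0, -2, 0], 1.0]]'

```text
t: 14.28
eef_pos: [565.5, 176.6, 112.6]
tcp_rot: [-1.569, 0.002, -0.643]
ft_force: [0.1, -0.3, -0.2]
opening: 0.14
```

```bash
python3 -c "
from h import *
s=lev()"
```

```text
t 14.28 ang 142.09 r 75.8 z 112.6 yaw -36.83 op 13.3 Ftan 0.21 Frad -0.25
```

>>> apply_moves --increments '[[[0, 0, -0.26], [0, -2, 0], 1.0], [[0, 0, -0.26], [0, -2, 0], 1.0], [[0, 0, -0.26], [0, -2, 0], 1.0], [[0, 0, -0.26], [0, -2, 0], 1.0], [[0, 0, -0.26], [0, -2, 0], 1.0]]'

```text
t: 14.9
eef_pos: [558.1, 165.3, 112.6]
tcp_rot: [-1.567, 0.001, -0.458]
ft_force: [-0.2, -0.9, -0.2]
opening: 0.137
```

```bash
python3 -c "
from h import *
s=lev()"
```

```text
t 14.90 ang 152.32 r 75.9 z 112.6 yaw -26.23 op 13.0 Ftan 0.92 Frad -0.24
```

>>> apply_moves --increments '[[[0, 0, -0.08], [0, -0.6, 0], 1.0], [[0, 0, -0.08], [0, -0.6, 0], 1.0], [[0, 0, -0.08], [0, -0.6, 0], 1.0], [[0, 0, -0.08], [0, -0.6, 0], 1.0], [[0, 0, 0], [0, 0, 0], 1.0]]'

```text
t: 15.52
eef_pos: [556.6, 162.2, 112.6]
tcp_rot: [-1.567, 0.001, -0.413]
ft_force: [0.1, -0.1, -0.6]
opening: 0.14
```

```bash
python3 - <<'E'
from h import *
s=lev(); c=read_camera('wrist'); save('w5.png',cv2.resize(c['img'][100:340,120:440],(800,600)))
c=read_camera('top'); lev()
for t in ['slit_post','lever_pivot','prism_stand']:
    for r in nets.mark_of(c,t)[:2]: print(t,round(r['confidence'],2),np.round(c2w(r['point'],c),1))
E
```

```text
t 15.53 ang 154.89 r 75.9 z 112.6 yaw -23.68 op 13.3 Ftan -0.01 Frad -0.16
t 15.62 ang 154.87 r 75.9 z 112.6 yaw -23.70 op 13.4 Ftan -0.02 Frad -1.05
lever_pivot 0.74 [622.3 126.3  97.8]
prism_stand 0.95 [593.2 -69.7  -2.5]
prism_stand 0.95 [ 448.7 -377.6   -0.6]
```

View pics/w5.png

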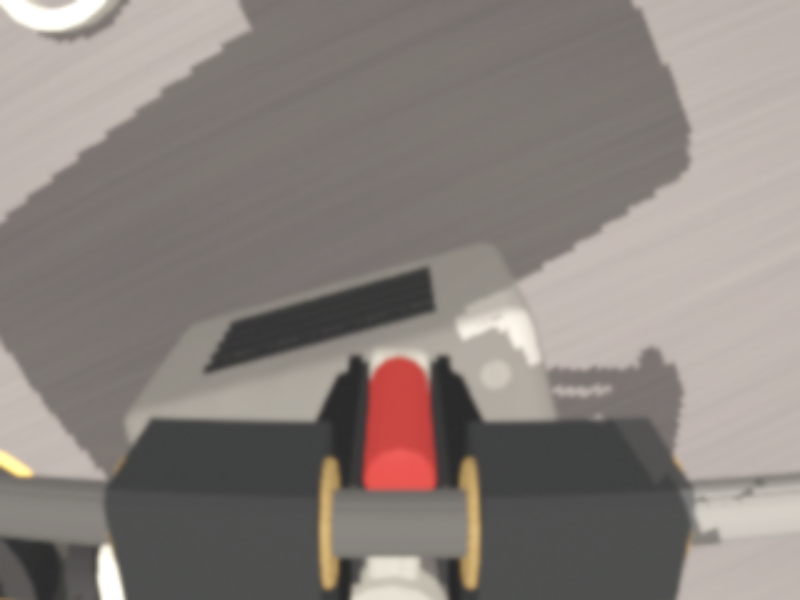

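The post is held firmly between the fingers, at (400,420) in the crop. I'll continue in fine steps to feel the fourth click and calibrate the angle.

>>> apply_moves --increments '[[[0, 0, -0.08], [0, -0.6, 0], 1.0], [[0, 0, -0.08], [0, -0.6, 0], 1.0], [[0, 0, -0.06], [0, -0.5, 0], 1.0], [[0, 0, 0], [0, 0, 0], 1.0], [[0, 0, 0], [0, 0, 0], 1.0]]'

```text
t: 16.4
eef_pos: [555.7, 160.2, 112.6]
tcp_rot: [-1.567, 0.001, -0.382]
ft_force: [0.0, 1.3, -1.3]
opening: 0.144
```

```bash
python3 -c "
from h import *
s=lev()"
```

```text
t 16.40 ang 156.53 r 75.9 z 112.6 yaw -21.88 op 13.7 Ftan -1.18 Frad 0.47
```

>>> apply_moves --increments '[[[0, 0, -0.08], [0, -0.6, 0], 1.0], [[0, 0, -0.08], [0, -0.6, 0], 1.0], [[0, 0, 0], [0, 0, 0], 1.0], [[0, 0, 0], [0, 0, 0], 1.0], [[0, 0, 0], [0, 0, 0], 1.0]]'

```text
t: 17.02
eef_pos: [555.1, 158.9, 112.6]
tcp_rot: [-1.567, 0.001, -0.36]
ft_force: [0.8, -0.0, -1.3]
opening: 0.143
```

```bash
python3 -c "
from h import *
s=lev()"
```

```text
t 17.02 ang 157.64 r 75.9 z 112.6 yaw -20.60 op 13.6 Ftan -0.27 Frad -0.73
```

>>> apply_moves --increments '[[[0, 0, -0.08], [0, -0.6, 0], 1.0], [[0, 0, -0.08], [0, -0.6, 0], 1.0], [[0, 0, 0], [0, 0, 0], 1.0], [[0, 0, 0], [0, 0, 0], 1.0], [[0, 0, 0], [0, 0, 0], 1.0]]'

```text
t: 17.65
eef_pos: [554.5, 157.3, 112.6]
tcp_rot: [-1.567, 0.001, -0.337]
ft_force: [0.6, 1.7, -0.5]
opening: 0.14
```

```bash
python3 -c "
from h import *
s=lev()"
```

```text
t 17.65 ang 158.91 r 75.9 z 112.6 yaw -19.31 op 13.4 Ftan -1.80 Frad 0.06
```

>>> apply_moves --increments '[[[0, 0, -0.08], [0, -0.6, 0], 1.0], [[0, 0, -0.08], [0, -0.6, 0], 1.0], [[0, 0, 0], [0, 0, 0], 1.0], [[0, 0, 0], [0, 0, 0], 1.0], [[0, 0, 0], [0, 0, 0], 1.0]]'

```text
t: 18.27
eef_pos: [553.7, 155.1, 112.6]
tcp_rot: [-1.567, 0.001, -0.314]
ft_force: [-1.2, 0.9, 0.2]
opening: 0.139
```

```bash
python3 -c "
from h import *
s=lev()"
```

```text
t 18.27 ang 160.66 r 75.9 z 112.6 yaw -18.01 op 13.2 Ftan -0.46 Frad 1.41
```

>>> apply_moves --increments '[[[0, 0, -0.08], [0, -0.6, 0], 1.0], [[0, 0, -0.08], [0, -0.6, 0], 1.0], [[0, 0, 0], [0, 0, 0], 1.0], [[0, 0, 0], [0, 0, 0], 1.0], [[0, 0, 0], [0, 0, 0], 1.0]]'

```text
t: 18.9
eef_pos: [553.1, 153.5, 112.6]
tcp_rot: [-1.568, 0.001, -0.292]
ft_force: [-0.9, -0.4, -0.6]
opening: 0.141
```

```bash
python3 -c "
from h import *
s=lev()"
```

```text
t 18.90 ang 161.99 r 75.9 z 112.6 yaw -16.72 op 13.4 Ftan 0.61 Frad 0.72
```

>>> apply_moves --increments '[[[0, 0, -0.1], [0, -0.8, 0], 1.0], [[0, 0, -0.1], [0, -0.8, 0], 1.0], [[0, 0, -0.1], [0, -0.8, 0], 1.0], [[0, 0, -0.1], [0, -0.8, 0], 1.0], [[0, 0, -0.1], [0, -0.8, 0], 1.0]]'

```text
t: 19.52
eef_pos: [551.7, 148.6, 112.6]
tcp_rot: [-1.567, 0.001, -0.217]
ft_force: [-0.3, 1.0, 0.1]
opening: 0.14
```

```bash
python3 -c "
from h import *
s=lev()"
```

```text
t 19.52 ang 165.80 r 75.9 z 112.6 yaw -12.45 op 13.3 Ftan -0.88 Frad 0.51
```

>>> apply_moves --increments '[[[0, 0, -0.08], [0, -0.6, 0], 1.0], [[0, 0, -0.08], [0, -0.6, 0], 1.0], [[0, 0, 0], [0, 0, 0], 1.0], [[0, 0, 0], [0, 0, 0], 1.0], [[0, 0, 0], [0, 0, 0], 1.0]]'

```text
t: 20.15
eef_pos: [551.4, 147.1, 112.6]
tcp_rot: [-1.567, 0.001, -0.195]
ft_force: [-0.5, 1.6, -0.2]
opening: 0.143
```

```bash
python3 -c "
from h import *
s=lev()"
```

```text
t 20.15 ang 166.95 r 75.9 z 112.6 yaw -11.17 op 13.6 Ftan -1.44 Frad 0.80
```

>>> apply_moves --increments '[[[0, 0, -0.08], [0, -0.6, 0], 1.0], [[0, 0, -0.08], [0, -0.6, 0], 1.0], [[0, 0, 0], [0, 0, 0], 1.0], [[0, 0, 0], [0, 0, 0], 1.0], [[0, 0, 0], [0, 0, 0], 1.0]]'

```text
t: 20.78
eef_pos: [551.3, 146.1, 112.6]
tcp_rot: [-1.566, 0.0, -0.172]
ft_force: [0.5, 3.0, -0.6]
opening: 0.139
```

```bash
python3 -c "
from h import *
s=lev()"
```

```text
t 20.77 ang 167.73 r 75.7 z 112.6 yaw -9.86 op 13.2 Ftan -3.07 Frad 0.15
```

>>> apply_moves --increments '[[[0, 0, -0.08], [0, -0.6, 0], 1.0], [[0, 0, -0.08], [0, -0.6, 0], 1.0], [[0, 0, 0], [0, 0, 0], 1.0], [[0, 0, 0], [0, 0, 0], 1.0], [[0, 0, 0], [0, 0, 0], 1.0]]'

```text
t: 21.4
eef_pos: [550.9, 144.3, 112.6]
tcp_rot: [-1.566, 0.0, -0.149]
ft_force: [0.4, 3.2, -1.0]
opening: 0.14
```

```bash
python3 -c "
from h import *
s=lev()"
```

```text
t 21.40 ang 169.14 r 75.7 z 112.6 yaw -8.56 op 13.3 Ftan -3.18 Frad 0.24
```

>>> apply_moves --increments '[[[0, 0, -0.08], [0, -0.6, 0], 1.0], [[0, 0, -0.08], [0, -0.6, 0], 1.0], [[0, 0, 0], [0, 0, 0], 1.0], [[0, 0, 0], [0, 0, 0], 1.0], [[0, 0, 0], [0, 0, 0], 1.0]]'

```text
t: 22.02
eef_pos: [550.5, 142.1, 112.6]
tcp_rot: [-1.567, 0.001, -0.127]
ft_force: [-1.1, 1.3, -0.2]
opening: 0.143
```

```bash
python3 -c "
from h import *
s=lev()"
```

```text
t 22.02 ang 170.82 r 75.7 z 112.6 yaw -7.26 op 13.6 Ftan -1.06 Frad 1.33
```

>>> apply_moves --increments '[[[0, 0, -0.08], [0, -0.6, 0], 1.0], [[0, 0, -0.06], [0, -0.4, 0], 1.0], [[0, 0, 0], [0, 0, 0], 1.0], [[0, 0, 0], [0, 0, 0], 1.0], [[0, 0, 0], [0, 0, 0], 1.0]]'

```text
t: 22.65
eef_pos: [550.3, 140.6, 112.6]
tcp_rot: [-1.567, 0.001, -0.108]
ft_force: [-1.4, 1.1, -0.2]
opening: 0.146
```

```bash
python3 -c "
from h import *
s=lev()"
```

```text
t 22.65 ang 171.92 r 75.7 z 112.6 yaw -6.18 op 13.9 Ftan -0.85 Frad 1.53
```

>>> apply_moves --increments '[[[0, 0, -0.08], [0, -0.6, 0], 1.0], [[0, 0, 0], [0, 0, 0], 1.0], [[0, 0, 0], [0, 0, 0], 1.0], [[0, 0, 0], [0, 0, 0], 1.0], [[0, 0, 0], [0, 0, 0], 1.0]]'

```text
t: 23.28
eef_pos: [550.2, 139.9, 112.6]
tcp_rot: [-1.567, 0.001, -0.097]
ft_force: [-1.0, 1.8, -0.0]
opening: 0.143
```

```bash
python3 - <<'E'
from h import *
lev(); c=read_camera('scene'); save('s6.png',c['img'])
for t in ['prism_stand','slit_post']:
    for r in nets.mark_of(c,t)[:3]: print(t,round(r['confidence'],2),np.round(c2w(r['point'],c),1))
E
```

```text
t 23.27 ang 172.49 r 75.7 z 112.6 yaw -5.55 op 13.6 Ftan -1.70 Frad 1.23
prism_stand 0.96 [602.2 -67.7  -1.3]
prism_stand 0.86 [ 450.8 -378.6    0.5]
prism_stand 0.59 [ 593.1 -383.8   -1.7]
slit_post 0.59 [554.7 134.  132.8]
```

View pics/s6.png

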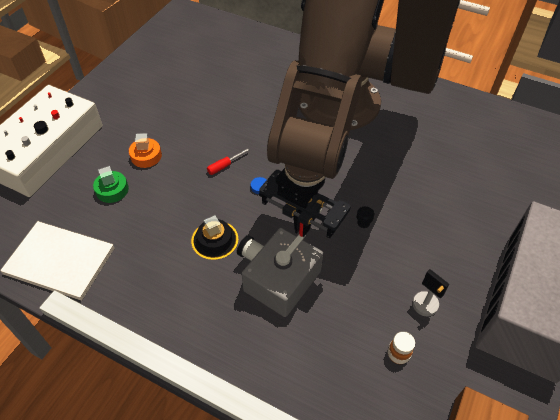

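The stand is centred in the ring at (214,237), the post is held at (303,228), and the bystanders haven't moved. I'll hand the job in.

```bash
python3 -c "
from h import *
print(env.job_done())"
```

```text
the job is handed in; nothing more can be done
None
```

The prism stand is inside the yellow ring, and the fingers are holding the slit lever just past its fifth click. I handed the job in at about 23 s; it reported no verdict.

- **Stand:** I gripped the black stand by its base and slid it flat to the ring. Before letting go, fits in the wrist picture put its centre within about 1.5 mm of the ring's centre. In the last scene picture it stands upright, centred in the ring.
- **Lever:** I pinched the post and swung it about 49–50° (0.86 rad), just past the fifth click. The resistance fell from 3.2 N to 1.1 N about 10° after the fourth click, which showed only as a jump in the swing. The finger opening still reads the post's width, and the post pushes back with about 1.7 N.
- **Bystanders:** those visible in the last scene picture look undisturbed. The lens ring was hidden behind the gripper.
- **Disagreements:**
  - The closed angle came out between 122° and 123.2° depending on the method, so the lever angle is good to about 1°.
  - The scene network put the stand at x = 602 mm, against 599 mm from the wrist fit.
  - The measured resistance stayed below the stated 5–7 N, because I only read the force at the end of each move.

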